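# Park the star wheel of the roller press

## Task

Park the roller press: push the arms of its star wheel gently round, one after another, until the arm with the crossbar on its tip points straight up. Use only the outside of the fingers, do not grip or pinch the wheel, and leave the glue bottle, tape ring, jar and cardboard tube where they stand.

Things in the scene. Friction and masses are not known exactly. Their poses are not given: they have to be found in the camera images.
- press: Bench roller press, fixed to the table; where it stands and its yaw vary. Origin: on the table right below the star wheel's hub centre. z up; x along the wheel's axle, away from the robot; y to the robot's left. Grey frame, steel rollers and plywood feed board lie on the robot's side of the wheel; the wheel hangs free at the far end, its plane is x = 0.
- frame_top (a point): Middle of the press frame's top, 164 mm above the table; axes as the press. The frame is 215 mm long in x (to 50 mm short of the wheel's plane) and 130 mm wide; the feed board sticks out to 170 mm either side at 97 mm height. Nothing else of the frame is higher.
- hub (a point): Hub centre of the star wheel, 130 mm above the table; axes as the press. Hub 52 mm in diameter, 26 mm thick. Five straight arms, no rim, 72 degrees apart, each a 12 mm steel rod: four end in a 20 mm black ball centred 100 mm from the hub centre, the fifth in a black crossbar. The wheel's top is at most 240 mm above the table.
- wheel (a joint): Wheel angle, rad. 0 or 2 pi: crossbar arm straight up. Growing values move the wheel's top to the press's +y (robot's left): at 1.57 the crossbar points to +y, at 3.14 down. Other arms: this plus 1.257, 2.513, 3.770, 5.027. Starts with the crossbar in the lower half; turns both ways, no stops; stays where left (friction 0.3 N m, 3 N at a tip).
- crossbar (a point): Middle of the crossbar, 100 mm from the hub centre: a black bar with round ends, 20 mm thick, 66 mm long, parallel to the axle. z axis: outward along its arm (straight up when parked); x axis: along the crossbar. All arm tips grip the finger that pushes them: an arm leaning towards the finger by over 35 degrees may bind if pushed level, so follow its arc.
- glue_bottle: Loose white bottle, 36 mm in diameter, 105 mm high, standing on the table beside the wheel; origin at the centre of its underside. Leave alone.
- tape_ring: Loose yellow plastic ring lying flat, 54 mm across, 22 mm high; origin at the centre of its underside. Leave alone.
- jar: Loose glass jar with metal cap, 56 mm in diameter, 60 mm high; origin at the centre of its underside. Leave alone.
- roll_tube: Loose upright cardboard tube, 28 mm in diameter, 110 mm high; origin at the centre of its underside. Leave alone.

How it is judged:
By the outcome, as a careful person would: the job done as asked, in the order asked, and still so for the second after the job is handed in, with the robot touching nothing.
It also fails if it takes over 59 s, if anything falls off the work surface, if the arm or the gripper's body presses on something with over 40 N, if the wrist force passes 120 N, or if a joint passes its speed limit or range.

## Robot

A 7-joint arm with a two-finger parallel gripper is mounted at the origin on the work surface. World frame = base frame: x ahead of the robot, y to its left, z up, the work surface at z = 0. Lengths are in m, angles in rad, forces in N, time in s.
With the tool pointing down it reaches from about 0.35 to 0.9 m from the base axis. Payload 8.1 kg.
Tool frame: the origin (TCP) lies between the finger pads; the fingertips stand 25 mm ahead of it and the grasp point (between the pads) lies 6 mm ahead of it; z points along the fingers, y is the direction in which the jaws open and shut (so a half turn about z gives the same grasp; the last joint's range is limited). The gripper opens to 92 mm and grips with 3 to 60 N. Pads are 19 mm wide; open, the fingers measure 130 mm over their backs; the gripper's body (75 mm by 190 mm) begins 47 mm behind the grasp point.
Start: joints at [-1.248, 0.434, 0.025, 1.573, -0.012, 1.134, -0.075], TCP at [0.258, 0.569, 0.252] pointing down, gripper open.
Joint ranges: [-2.62, 2.62], [-0.44, 2.09], [-1.27, 1.32], [0.08, 2.57], [-1.32, 4.46], [0.12, 2], [-2.74, 2.74]. Speed limits (rad/s): [2.22, 2.22, 3.01, 3.01, 3.14, 3.14, 3.14].

## Interface

Orientations are given as a rotation vector (axis times angle).
In Python, from cell import * gives the robot as it stands.
- The arm moves only by the shell command python3 -m jog 'ROWS' [FORCE]. ROWS is JSON, one flat list of numbers, 5 for each row, row after row: the finger opening in mm, from 0 to 91.8, then the shift along the tool's x, y, z in units of 40 mm (1.0 is 40 mm), then the turn about the tool's z in units of 6 degrees (1.0 is 6 degrees). A call has 1 to 20 rows; each row shifts and turns the pose as measured when the row begins, along the tool's axes as they then stand; what a row does not reach is not made up. A row lasts 1/12 s, in which the tool goes at most 41.7 mm and 7.16 degrees, less where a joint would pass 70% of its speed; a pose out of reach is approached as far as the arm can. A call is refused whole if a number of a shift passes 1 or a number of a turn 1, either way. A call with a gripper value outside its range is refused whole. The fingers move at their own pace and stop on an object; FORCE is the grip in N (left out, the last holds). Time passes only in rows, so rows that do not move let the fingers close. It gives the time, the measured TCP pose, the force and the opening at its end, in the units of the state.
- observe(): the state, without advancing time (a new reading comes with each control period).
- get_image(name): name is "side" or "top" or "wrist"; returns the picture (384x512x3 uint8, red, green, blue); there is no depth.
- camera_params(name): a dict with "intrinsics" (3x3 intrinsics, pixels), "xyz" and "orientation" of the camera in the world. Camera axes: x right, y down, z forward; pixel columns grow to the right and rows downward; lengths in m; the calibration is good to about 2 mm. The wrist camera is an equidistant fisheye: a pixel r from the principal point sees the ray r / f radians off the axis. A picture is of the moment at which its call begins: read the wrist's pose just before it. camera_params takes no time and is no camera call; for the wrist camera it gives the pose at the moment of the call.
- sign_off(): hands the job in, once; it reports no verdict.
The state is a dict: "clock": time; "joints": joint angles; "dq": joint speeds; "joint_efforts": joint torques, N m; "position": TCP position; "ee_rot": TCP orientation; "force": force on the tool from outside, world axes, zero at the start; "ft_torque": the same for the moment, N m; "width": opening from 0.0 (shut) to 1.0 (fully open).
Only numpy, scipy, OpenCV 4.12 (cv2) and the standard library are available. Lean on these libraries where they do the work, as an engineer would, in place of code of your own. Each camera call takes 0.05 s, during which the arm holds its last target. There are 200 camera calls.

## Working session

There is one attempt and no reset: what is moved stays moved. The work goes in short steps, Python scripts to look and compute and a shell command to move; the robot and the scene stay as the last step left them, time stands still between calls to the robot, and variables do not carry over. Pictures are saved under pics/ and viewed, about 8 in all and at most 12, crops included, and the job is handed in when it is done.

```bash
mkdir -p pics; ls
python3 - <<'E'
from cell import *
import cv2,numpy as np
o=observe();print({k:np.round(v,3).tolist() for k,v in o.items()})
a=get_image("side");b=get_image("top")
for n,i in(("side",a),("top",b)):
    cv2.imwrite(f"pics/{n}0.png",i[:,:,::-1]); p=camera_params(n);print(n,{k:np.round(v,4).tolist() for k,v in p.items()})
E
```

```text
pics
{'clock': 0.0, 'joints': [-1.248, 0.435, 0.025, 1.574, -0.012, 1.134, -0.075], 'dq': [0.001, 0.0, 0.001, 0.001, 0.001, -0.0, 0.0], 'joint_efforts': [0.001, -66.787, 0.985, -31.446, -0.061, 0.043, 0.0], 'position': [0.258, 0.569, 0.251], 'ee_rot': [-0.664, -3.07, 0.002], 'force': [-0.945, -0.261, 0.219], 'ft_torque': [-0.007, -0.049, -0.028], 'width': 0.999}
side {'intrinsics': [[391.9835, 0.0, 248.1973], [0.0, 391.9835, 194.3071], [0.0, 0.0, 1.0]], 'xyz': [0.3103, 0.6001, 0.5488], 'orientation': [-0.5673, 2.4943, -1.3925]}
top {'intrinsics': [[475.7193, 0.0, 251.6078], [0.0, 475.7193, 192.1688], [0.0, 0.0, 1.0]], 'xyz': [0.414, 0.0211, 1.2942], 'orientation': [-2.1596, 2.0995, -0.18]}
```

View pics/side0.png

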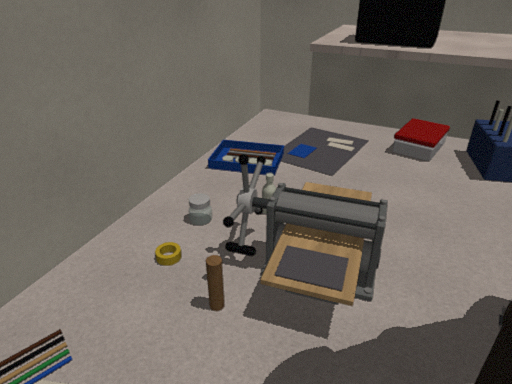

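View pics/top0.png

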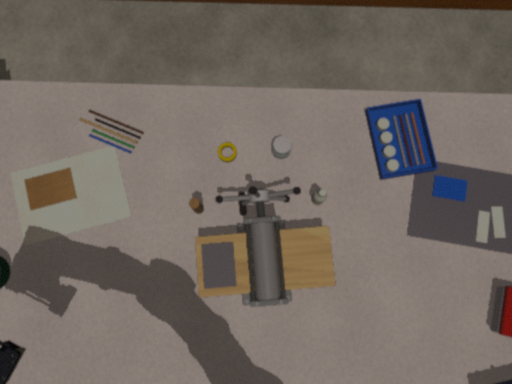

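The side view shows the crossbar low and on the +y side at (240,248), the tube at (215,285), the ring at (168,254), the jar at (200,210) and the bottle at (270,185). The top view shows the hub at about (261,197), with ball tips at (219,199) and (297,190). Next I'll enlarge both.

Run:
```python
import cv2,numpy as np
a=cv2.imread("pics/side0.png")[130:320,150:400];b=cv2.imread("pics/top0.png")[120:315,180:345]
a=cv2.resize(a,None,fx=1.9,fy=1.9,interpolation=cv2.INTER_CUBIC)  
a=cv2.imread("pics/side0.png")[145:265,205:305];a=cv2.resize(a,(400,480),interpolation=cv2.INTER_CUBIC)
b=cv2.imread("pics/top0.png")[178:298,205:305];b=cv2.resize(b,(400,480),interpolation=cv2.INTER_CUBIC)
cv2.imwrite("pics/z1.png",cv2.convertScaleAbs(np.hstack([a,b]),alpha=1.4))
```

```text
(no output)
```

View pics/z1.png

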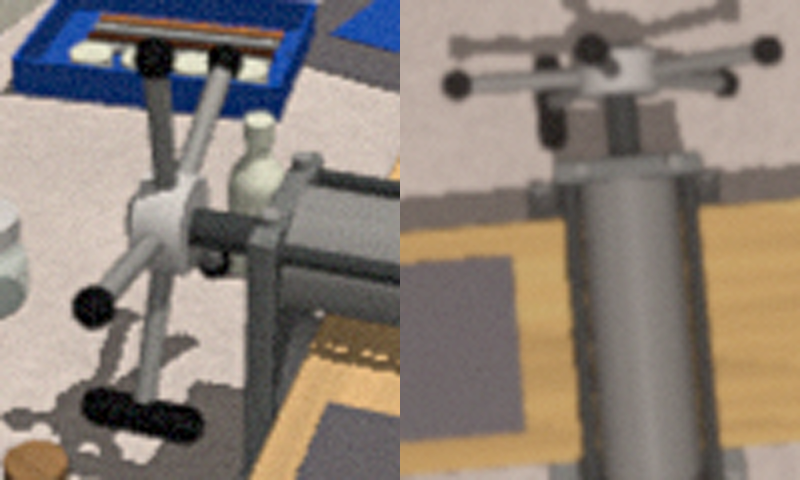

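```bash
cat > h.py <<'E'
from cell import *
import numpy as np,cv2
from scipy.spatial.transform import Rotation as R
def ray(n,uv):
    p=camera_params(n);K=np.array(p["intrinsics"]);d=np.linalg.solve(K,[uv[0],uv[1],1.])
    return np.array(p["xyz"]),R.from_rotvec(p["orientation"]).apply(d)
def tri(us,ut):
    (a,d),(b,e)=ray("side",us),ray("top",ut)
    s=np.linalg.lstsq(np.c_[d,-e],b-a,rcond=None)[0]
    p,q=a+s[0]*d,b+s[1]*e
    return (p+q)/2,np.linalg.norm(p-q)
def plane(n,uv,z):
    a,d=ray(n,uv);return a+d*(z-a[2])/d[2]
E
cat > m.py <<'E'
from h import *
P={"A":((243.75,159.75),(253.25,190.5)),"B":((261.25,159.75),(296.75,190.5)),"C":((228.25,221.75),(219.25,199)),"D":((258.75,210.5),(286.75,198.5)),"X":((240.5,249),(242.5,203.5))}
T={}
for k,(s,t) in P.items():
    T[k],e=tri(s,t);print(k,T[k].round(3),round(e,4))
Q=np.array(list(T.values()));c=Q.mean(0);c[2]=.13;print("hub est",c.round(3))
u,s,vt=np.linalg.svd(Q-Q.mean(0));n=vt[2]*np.sign(vt[2][0]);yaw=np.arctan2(n[1],n[0]);print("normal",n.round(3),"yaw deg",np.degrees(yaw))
y=np.array([-np.sin(yaw),np.cos(yaw),0])
for k,p in T.items(): d=p-c;print(k,np.degrees(np.arctan2(d@y,d[2]))%360,np.hypot(d@y,d[2]))
# frame top edges in the top view (crop corners)
for n,uv in (("fr far L",(205+160/4,178+165/4)),("far R",(205+300/4,178+160/4)),("edge L far",(205+170/4,178+190/4)),("edge L near",(205+183/4,178+470/4)),("edge R far",(205+295/4,178+190/4)),("edge R near",(205+320/4,178+470/4))): print(n,plane("top",uv,.164).round(3))
print("tube",plane("top",(193.5,203),.11).round(3),"ring",plane("top",(227.5,151.5),.022).round(3),"jar",plane("top",(281.5,145.5),.06).round(3),"bottle",plane("top",(319,192),.1).round(3))
print("side tube top",plane("side",(214.5,260),.11).round(3))
E
python3 m.py
```

```text
A [0.604 0.024 0.227] 0.0003
B [ 0.615 -0.08   0.178] 0.0001
C [0.595 0.107 0.144] 0.0
D [ 0.614 -0.064  0.058] 0.001
X [0.601 0.052 0.039] 0.0002
hub est [0.606 0.008 0.13 ]
normal [0.994 0.11  0.002] yaw deg 6.324407902404533
A 9.576815005509797 0.09831288014536393
B 298.51238509726517 0.0999812097056157
C 82.15905468739552 0.10057304471789723
D 225.3669320787251 0.10219726419946672
X 153.93985517998613 0.10150255823793118
fr far L [0.544 0.042 0.164]
far R [ 0.55  -0.042  0.164]
edge L far [0.53  0.035 0.164]
edge L near [0.367 0.023 0.164]
edge R far [ 0.532 -0.039  0.164]
edge R near [ 0.369 -0.057  0.164]
tube [0.588 0.174 0.11 ] ring [0.747 0.098 0.022] jar [ 0.758 -0.048  0.06 ] bottle [ 0.627 -0.143  0.1  ]
side tube top [0.587 0.173 0.11 ]
```

Triangulation agrees to about 1 mm, with the hub at (0.606, 0.008), yaw 6.3° and the crossbar at 154°. The plan is to turn the wheel negative, pushing towards −y over the top. I'll use the closed fingers' back in three strokes: top arm, next arm, then the crossbar. First I turn the tool.

```bash
cat > w.py <<'E'
from h import *
o=observe();yaw=np.radians(6.3);p=np.array(o["position"])-[.606,.008,0]
r=R.from_rotvec(o["ee_rot"]);ty=r.apply([0,1,0])
c,s=np.cos(yaw),np.sin(yaw)
print("t",round(o["clock"],2),"x' y' ztip mm",np.round(1000*np.array([c*p[0]+s*p[1],-s*p[0]+c*p[1],p[2]-.025]),1),"ty angle-96.3:",round(np.degrees(np.arctan2(ty[1],ty[0]))-96.3,1),"tilt",r.apply([0,0,1]).round(3),"F",np.round(o["force"],1),"w",round(o["width"],2))
E
python3 -m jog '[0,0,0,0,-0.9, 0,0,0,0,-0.9, 0,0,0,0,-0.9, 0,0,0,0,-0.9, 0,0,0,0,-0.9, 0,0,0,0,-0.6, 0,0,0,0,0]' 20; python3 w.py
```

```text
clock: 0.68
position: [0.2571, 0.5669, 0.2476]
ee_rot: [0.21, -3.131, 0.012]
force: [1.2, -0.5, 0.1]
width: 0.543
t 0.68 x' y' ztip mm [-285.4  593.8  222.6] ty angle-96.3: 1.4 tilt [-0.003 -0.008 -1.   ] F [ 1.2 -0.5  0.1] w 0.54
```

```bash
python3 -m jog '[0,-0.2,-0.3,-0.05,0, 0,-0.46,-0.75,-0.05,0, 0,-0.46,-0.75,0,0, 0,-0.46,-0.75,0,0, 0,-0.46,-0.75,0,0, 0,-0.46,-0.75,0,0, 0,-0.46,-0.75,0,0, 0,-0.46,-0.75,0,0, 0,-0.46,-0.75,0,0.2, 0,-0.46,-0.75,0,0, 0,-0.46,-0.75,0,0, 0,-0.46,-0.75,0,0, 0,-0.46,-0.75,0,0, 0,-0.4,-0.6,0,0, 0,-0.4,-0.5,0,0, 0,0,0,0,0]'; python3 w.py
```

```text
clock: 2.02
position: [0.5759, 0.1469, 0.2531]
ee_rot: [0.104, -3.136, 0.022]
force: [-0.2, -0.3, -0.3]
width: 0.004
t 2.02 x' y' ztip mm [-14.7 141.4 228.1] ty angle-96.3: -2.5 tilt [-0.004 -0.014 -1.   ] F [-0.2 -0.3 -0.3] w 0.0
```

```bash
python3 -m jog '[0,-0.2,-0.3,0.2,-0.2, 0,-0.15,-0.4,0.25,-0.2, 0,0,-0.4,0.25,0, 0,0,-0.4,0.2,0, 0,0,-0.3,0.1,0, 0,0,0,0,0]'; python3 w.py
```

```text
clock: 2.52
position: [0.5967, 0.066, 0.213]
ee_rot: [0.142, -3.134, 0.023]
force: [0.0, -0.7, 0.2]
width: 0.001
t 2.52 x' y' ztip mm [ -2.9  58.6 188. ] ty angle-96.3: -1.1 tilt [-0.003 -0.015 -1.   ] F [ 0.  -0.7  0.2] w 0.0
```

```bash
python3 -m jog '[0,0,-0.14,0,0, 0,0,-0.14,0,0, 0,0,-0.14,0,0, 0,0,-0.14,0,0, 0,0,-0.14,0,0, 0,0,-0.14,0,0]'; python3 w.py; python3 -m jog '[0,-0.05,-0.14,0,0, 0,0,-0.14,0,0, 0,0,-0.14,0,0, 0,0,-0.14,0,0, 0,0,-0.14,0,0, 0,0,-0.14,0,0, 0,0,-0.14,0,0]'; python3 w.py
```

```text
clock: 3.02
position: [0.5994, 0.0375, 0.2163]
ee_rot: [0.15, -3.136, 0.013]
force: [-1.6, 3.1, 2.6]
width: 0.004
t 3.02 x' y' ztip mm [ -3.3  30.  191.3] ty angle-96.3: -0.8 tilt [-0.002 -0.008 -1.   ] F [-1.6  3.1  2.6] w 0.0
clock: 3.6
position: [0.6051, -0.0023, 0.215]
ee_rot: [0.154, -3.134, 0.008]
force: [-0.1, 5.7, -0.9]
width: 0.008
t 3.6 x' y' ztip mm [ -2.  -10.1 190. ] ty angle-96.3: -0.7 tilt [-0.004 -0.005 -1.   ] F [-0.1  5.7 -0.9] w 0.01
```

```bash
python3 -m jog '[0,0,-0.14,0,0, 0,0,-0.14,0,0, 0,0,-0.14,0,0, 0,0,0,0,0]'; python3 w.py; python3 -m jog '[0,0,0.2,0,0, 0,0,0.2,-0.1,0, 0,0,0.1,-0.4,0, 0,0,0,-0.5,0, 0,0,0,-0.5,0, 0,0,0,-0.4,0, 0,0,0.4,0,0, 0,0,0.6,0,0, 0,0,0.6,0,0, 0,0,0.6,0,0, 0,0,0.4,0,0, 0,0,0,0,0]'; python3 w.py
python3 - <<'E'
from h import *
a=get_image("side")[145:265,205:305,::-1];b=get_image("top")[150:240,205:305,::-1]
a=cv2.resize(a,(400,480),interpolation=cv2.INTER_CUBIC);b=cv2.resize(b,(400,360),interpolation=cv2.INTER_CUBIC)
cv2.imwrite("pics/z2.png",cv2.convertScaleAbs(np.hstack([a,np.vstack([b,np.zeros((120,400,3),np.uint8)])]),alpha=1.4))
E
```

```text
clock: 3.93
position: [0.6068, -0.0204, 0.2141]
ee_rot: [0.154, -3.133, 0.005]
force: [0.3, 1.9, 0.7]
width: 0.006
t 3.93 x' y' ztip mm [ -2.3 -28.4 189.1] ty angle-96.3: -0.7 tilt [-0.005 -0.003 -1.   ] F [0.3 1.9 0.7] w 0.01
clock: 4.93
position: [0.5952, 0.1073, 0.2965]
ee_rot: [0.143, -3.138, 0.02]
force: [-0.3, -0.1, -0.1]
width: 0.005
t 4.93 x' y' ztip mm [1.000e-01 9.990e+01 2.715e+02] ty angle-96.3: -1.1 tilt [ 0.    -0.013 -1.   ] F [-0.3 -0.1 -0.1] w 0.01
```

View pics/z2.png

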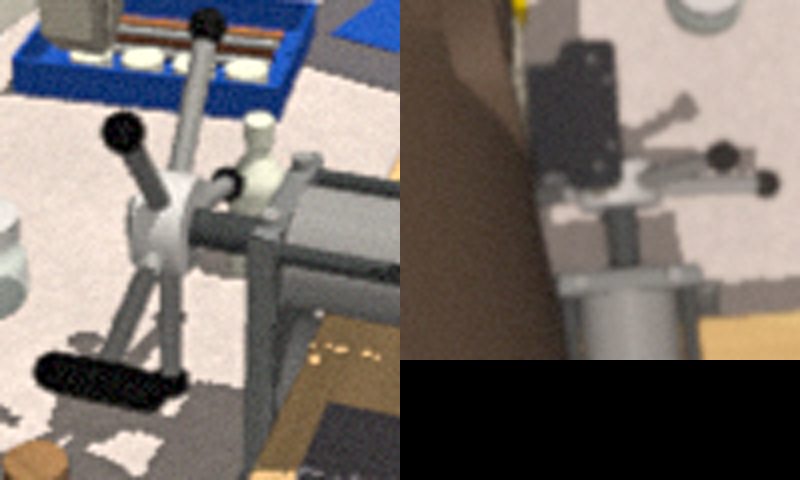

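The first stroke worked: arm A is leaning to −y, arm C is up at about 29° on the near side, and the crossbar is at side-crop (110,382). Now I'll push arm C.

```bash
python3 -m jog '[0,0,0,0.4,0, 0,0,0,0.5,0, 0,0,0,0.5,-0.15, 0,0,0,0.4,0, 0,0,0,0.2,0, 0,0,0,0,0]'; python3 w.py; python3 -m jog '[0,0,-0.14,0,0, 0,0,-0.14,0,0, 0,0,-0.14,0,0, 0,0,-0.14,0,0, 0,0,-0.14,0,0, 0,0,-0.14,-0.03,0, 0,0,-0.14,-0.03,0, 0,0,-0.14,-0.03,0, 0,0,-0.14,0,0, 0,0,-0.14,0,0]'; python3 w.py; python3 -m jog '[0,0,-0.14,0,0, 0,0,-0.14,0,0, 0,0,-0.14,0,0, 0,0,-0.14,0,0, 0,0,-0.14,0,0, 0,0,-0.14,0,0, 0,0,-0.14,0,0]'; python3 w.py
```

```text
clock: 5.53
position: [0.599, 0.0937, 0.2169]
ee_rot: [-0.148, 3.131, -0.029]
force: [1.1, 6.5, 2.5]
width: 0.004
t 5.53 x' y' ztip mm [  2.5  86.  191.9] ty angle-96.3: -0.9 tilt [ 0.008 -0.018 -1.   ] F [1.1 6.5 2.5] w 0.0
clock: 6.37
position: [0.6054, 0.0569, 0.2349]
ee_rot: [-0.168, 3.119, 0.02]
force: [-2.3, 5.5, 4.0]
width: 0.001
t 6.37 x' y' ztip mm [  4.8  48.7 209.9] ty angle-96.3: -0.1 tilt [ 0.017  0.014 -1.   ] F [-2.3  5.5  4. ] w 0.0
clock: 6.95
position: [0.6104, 0.0157, 0.2388]
ee_rot: [-0.166, 3.115, 0.027]
force: [0.8, 5.2, -1.8]
width: 0.008
t 6.95 x' y' ztip mm [  5.2   7.1 213.8] ty angle-96.3: -0.2 tilt [ 0.021  0.018 -1.   ] F [ 0.8  5.2 -1.8] w 0.01
```

```bash
python3 -m jog '[0,0,-0.14,0.1,0, 0,0,-0.14,0.1,0, 0,0,-0.14,0.1,0, 0,0,-0.14,0.1,0, 0,0,-0.14,0.05,0, 0,0,-0.14,0,0]'; python3 w.py
```

```text
clock: 7.45
position: [0.6154, -0.0217, 0.2179]
ee_rot: [-0.164, 3.114, 0.026]
force: [-0.5, 5.0, -0.2]
width: 0.005
t 7.45 x' y' ztip mm [  6.1 -30.6 192.9] ty angle-96.3: -0.2 tilt [ 0.022  0.018 -1.   ] F [-0.5  5.  -0.2] w 0.01
```

```bash
python3 -m jog '[0,0,0.2,0,0, 0,0,0.2,-0.1,0, 0,0,0.1,-0.4,0, 0,0,0,-0.5,0, 0,0,0,-0.5,0, 0,0,0,-0.4,0, 0,0,0.4,0,0, 0,0,0.6,0,0, 0,0.1,0.6,0,0, 0,0.1,0.6,0,0, 0,0,0.6,0,0, 0,0,0,0,0]'; python3 w.py
python3 - <<'E'
from h import *
a=get_image("side")[145:265,205:305,::-1]
a=cv2.resize(a,(400,480),interpolation=cv2.INTER_CUBIC)
cv2.imwrite("pics/z3.png",cv2.convertScaleAbs(a,alpha=1.4))
E
```

```text
clock: 8.45
position: [0.5892, 0.1114, 0.3004]
ee_rot: [-0.154, 3.117, 0.012]
force: [0.1, 1.4, -0.5]
width: 0.004
t 8.45 x' y' ztip mm [ -5.3 104.7 275.4] ty angle-96.3: -0.6 tilt [ 0.021  0.009 -1.   ] F [ 0.1  1.4 -0.5] w 0.0
```

View pics/z3.png

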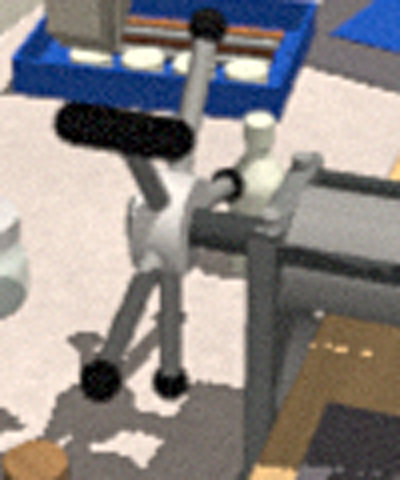

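The crossbar is now upper-left at crop (125,130), about 29° short of upright. Next is the final stroke, which I'll stop just short.

```bash
python3 -m jog '[0,-0.1,0.1,0.4,0, 0,0,0.1,0.5,0, 0,0,0.1,0.5,-0.1, 0,0,0,0.4,0, 0,0,0,0.2,0, 0,0,0,0,0]'; python3 w.py; python3 -m jog '[0,0,-0.14,0,0, 0,0,-0.14,0,0, 0,0,-0.14,0,0, 0,0,-0.12,0,0, 0,0,-0.12,0,0, 0,0,-0.12,0,0, 0,0,-0.12,0,0, 0,0,-0.12,0,0, 0,0,-0.12,0,0, 0,0,-0.12,0,0]'; python3 w.py
```

```text
clock: 9.0
position: [0.5957, 0.1194, 0.2208]
ee_rot: [-0.166, 3.11, 0.002]
force: [0.6, -0.5, -0.8]
width: 0.005
t 9.0 x' y' ztip mm [  2.  111.8 195.8] ty angle-96.3: -0.2 tilt [ 0.027  0.003 -1.   ] F [ 0.6 -0.5 -0.8] w 0.01
clock: 9.83
position: [0.6009, 0.0807, 0.2327]
ee_rot: [-0.181, 3.101, 0.038]
force: [-5.3, 7.4, 6.9]
width: 0.007
t 9.83 x' y' ztip mm [  3.   72.8 207.7] ty angle-96.3: 0.4 tilt [ 0.033  0.026 -0.999] F [-5.3  7.4  6.9] w 0.01
```

```bash
python3 -m jog '[0,0,-0.12,-0.02,0, 0,0,-0.12,-0.02,0, 0,0,-0.12,-0.02,0, 0,0,-0.12,0,0, 0,0,-0.12,0,0, 0,0,-0.12,0,0]'; python3 w.py
```

```text
clock: 10.33
position: [0.6032, 0.0609, 0.2422]
ee_rot: [-0.194, 3.095, 0.062]
force: [-4.4, 5.1, 6.2]
width: 0.007
t 10.33 x' y' ztip mm [  3.   52.9 217.2] ty angle-96.3: 0.9 tilt [ 0.037  0.043 -0.998] F [-4.4  5.1  6.2] w 0.01
```

```bash
python3 -m jog '[0,0,-0.12,0,0, 0,0,-0.12,0.02,0, 0,0,-0.12,0.02,0, 0,0,-0.1,0.02,0]'; python3 w.py
python3 - <<'E'
from h import *
a=get_image("side")[145:265,205:305,::-1]
a=cv2.resize(a,(400,480),interpolation=cv2.INTER_CUBIC)
cv2.imwrite("pics/z4.png",cv2.convertScaleAbs(a,alpha=1.4))
E
```

```text
clock: 10.67
position: [0.6058, 0.047, 0.2452]
ee_rot: [-0.2, 3.089, 0.076]
force: [-3.1, 4.3, 5.2]
width: 0.005
t 10.67 x' y' ztip mm [  4.   38.8 220.2] ty angle-96.3: 1.2 tilt [ 0.042  0.052 -0.998] F [-3.1  4.3  5.2] w 0.0
```

View pics/z4.png

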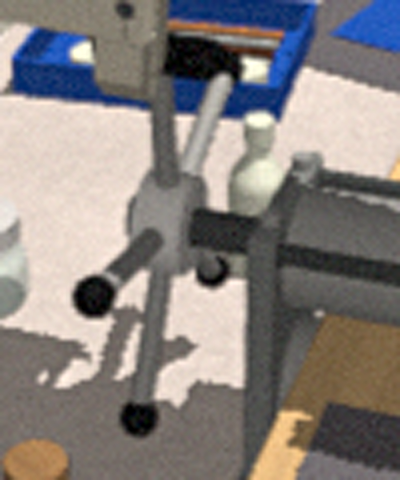

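The wheel is about 8° short of upright: the left ball at crop (95,296) was at (93,307) when its arm was at 82°. I'll push about 9 mm more, then back off and measure.

```bash
python3 -m jog '[0,0,-0.1,0.03,0, 0,0,-0.1,0.03,0, 0,0,-0.09,0.02,0]'; python3 w.py; python3 -m jog '[0,0,0.3,0,0, 0,0,0.6,-0.2,0, 0,0,0.8,-0.4,0, 0,0,0.8,-0.4,0, 0,0,0.8,0,0, 0,0,0.8,0,0, 0,0,0.8,0,0, 0,0,0.8,0,0, 0,0,0.4,0,0, 0,0,0,0,0]'; python3 w.py
python3 - <<'E'
from h import *
a=get_image("side");b=get_image("top");np.savez("i5",a=a,b=b)
a=cv2.resize(a[145:265,205:305,::-1],(400,480),interpolation=cv2.INTER_CUBIC)
b=cv2.resize(b[150:270,205:305,::-1],(400,480),interpolation=cv2.INTER_CUBIC)
cv2.imwrite("pics/z5.png",cv2.convertScaleAbs(np.hstack([a,b]),alpha=1.4))
E
```

```text
clock: 10.97
position: [0.6084, 0.0367, 0.2451]
ee_rot: [-0.202, 3.083, 0.082]
force: [-1.9, 2.7, 3.8]
width: 0.007
t 10.97 x' y' ztip mm [  5.5  28.2 220.1] ty angle-96.3: 1.3 tilt [ 0.047  0.056 -0.997] F [-1.9  2.7  3.8] w 0.01
clock: 11.8
position: [0.5745, 0.2826, 0.2969]
ee_rot: [-0.181, 3.084, 0.072]
force: [-0.9, 0.4, -0.2]
width: 0.004
t 11.8 x' y' ztip mm [ -1.2 276.4 271.9] ty angle-96.3: 0.5 tilt [ 0.049  0.049 -0.998] F [-0.9  0.4 -0.2] w 0.0
```

View pics/z5.png

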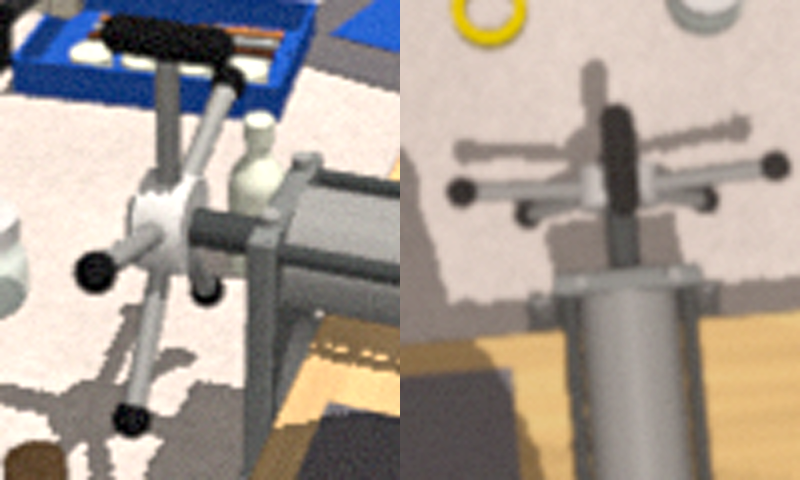

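```bash
cat > m2.py <<'E'
from h import *
P={"X":((168,40),(619,160)),"72":((96,271),(461,191)),"144":((131,418),(528,214)),"288":((230,80),(775,165)),"216":((206,291),(707,199))}
T={}
for k,(s,t) in P.items(): T[k],e=tri((205+s[0]/4-.4,145+s[1]/4-.4),(205+(t[0]-400)/4-.4,150+t[1]/4-.4));print(k,T[k].round(4),round(e,4))
c=np.mean(list(T.values()),0);yaw=np.radians(6.3);y=np.array([-np.sin(yaw),np.cos(yaw),0]);print("hub",c.round(4))
D=[]
for k,p in T.items():
    d=p-c;a=np.degrees(np.arctan2(d@y,d[2]));e=(a-(0 if k=="X" else float(k))+180)%360-180;D.append(e);print(k,round(a%360,1),"off",round(e,1),"r",round(np.hypot(d@y,d[2]),4))
print("mean off",np.mean(D))
E
python3 m2.py
```

```text
X [0.605  0.01   0.2311] 0.0004
72 [0.5955 0.1039 0.162 ] 0.0011
144 [0.5997 0.0674 0.0504] 0.0002
288 [ 0.6162 -0.085   0.1636] 0.0015
216 [ 0.6136 -0.0507  0.0482] 0.0002
hub [0.606  0.0091 0.1311]
X 0.6 off 0.6 r 0.1
72 72.0 off 0.0 r 0.1003
144 144.0 off 0.0 r 0.0997
288 289.0 off 1.0 r 0.1001
216 216.1 off 0.1 r 0.1025
mean off 0.3281266833128768
```

```bash
python3 -m jog '[0,0,0,0,0, 0,0,0,0,0, 0,0,0,0,0]'; python3 -c "
from cell import *
print(sign_off())"
```

```text
clock: 12.15
position: [0.5769, 0.2735, 0.2963]
ee_rot: [-0.167, 3.084, 0.063]
force: [-0.2, 0.2, 0.0]
width: 0.001
the job is handed in; nothing more can be done
None
```

The roller press is parked: the crossbar arm points straight up to within about 1°. I handed the job in at 12.2 s, well inside the 59 s limit.

**Method:** I pushed three arms round in turn with the outer face of the closed fingers: the top arm, the next one, then the crossbar arm. The wheel was never gripped. The wrist force readings I took stayed under about 12 N.

**Wheel check:** With the arm backed away, measuring all five arm tips across the two cameras gave an average wheel angle of +0.3°, with individual arms between 0.0° and +1.0°. The crossbar itself read +0.6°. I left that small offset uncorrected.

**Other objects:** The bottle, ring, jar and tube appeared in the last pictures where they first stood. I judged this by pixel position in the crops and did not measure them again in 3D.

**Observed during pushing:** The gripper tilted about 3–4° and rode up by 20–25 mm while pushing, but this did no harm. At hand-in the gripper was about 27 cm to the side of the hub, touching nothing.

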